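# Open the safety-capped brush cleaner in the bottle clamp

## Robot

A 7-joint arm with a two-finger parallel gripper is mounted at the origin on a cart in front of the work surface, level with it; the furniture and walls round the work are solid. World frame = base frame: x ahead of the robot, y to its left, z up, the work surface at z = 0. Lengths are in m, angles in rad, forces in N, time in s.
With the tool pointing down it reaches from about 0.4 to 0.85 m from the base axis. Payload 4.5 kg.
Tool frame: the origin (TCP) lies where the fingers leave the gripper's body, on its centre line; the fingertips stand 64 mm ahead of it and the grasp point (between the pads) lies 45 mm ahead of it; z points along the fingers, y is the line along which they close (so a half turn about z gives the same grasp; the last joint's range is limited). The gripper opens to 88 mm and grips with 3 to 60 N. Pads are 18 mm wide; open, the fingers measure 123 mm over their backs; the gripper's body (75 mm by 187 mm) begins 45 mm behind the grasp point.
Start: joints at [-1.127, 0.689, -0.195, 1.565, 0.157, 0.902, -0.215], TCP at [0.249, 0.573, 0.303] pointing down, gripper open.
Joint ranges: [-3.01, 3.01], [-0.46, 2.08], [-1.47, 1.51], [0.13, 2.56], [-1, 4.14], [0.04, 2.09], [-2.66, 2.66]. Speed limits (rad/s): [2.57, 2.57, 3.14, 3.14, 3.14, 3.14, 3.14].

## Interface

Orientations are given as a unit quaternion [x, y, z, w].
In Python, from plant import r gives the robot as it stands.
- The arm moves only by the tool play_rows, never from a script. Its arguments are lists of equal length, an entry for each row: "translation": the shift along the tool's x, y, z in m, a list of three; "delta_rot": the turn, a rotation vector about the tool's x, y, z in degrees, a list of three; "grip": the opening, from -1 (shut) to 1 (fully open). In form: {"translation": [[x, y, z], ...], "delta_rot": [[rx, ry, rz], ...], "grip": [grip, ...]}. A call has 1 to 20 rows; each row shifts and turns the commanded pose from where the row before left it, along the tool's axes as they then stand; what a row does not reach is not made up. A row lasts 1/8 s, in which the tool goes at most 62.5 mm and 10.7 degrees, less where a joint would pass 70% of its speed; a pose out of reach is approached as far as the arm can. A call with a gripper value outside its range is refused whole. The fingers move at their own pace and stop on an object; "squeeze" is the grip in N (left out, the last holds). Time passes only in rows, so rows that do not move let the fingers close. It gives the time, the measured TCP pose, the force, the opening and the grip force at its end, in the units of the state.
- r.get_state(): the state, without advancing time (a new reading comes with each control period).
- r.snapshot(name): name is "side" or "top"; returns the picture (384x512x3 uint8, blue, green, red); there is no depth.
- r.get_calibration(name): a dict with "intrinsics" (3x3 intrinsics, pixels), "eye" and "rotation" of the camera in the world. Camera axes: x right, y up, looking along -z (the intrinsics and any distortion apply to the point x, -y, -z); pixel columns grow to the right and rows downward; lengths in m; the calibration is good to about 2 mm. A picture is of the moment at which its call begins. get_calibration takes no time and is no camera call.
- r.finish_job(): hands the job in; it is judged then, once.
Trained networks look in the newest picture that a camera, given by its name, has taken for a name from the list of things; names that differ only in an ending like _2 or _b are one class to them, and where a whole thing is asked for, a point or a joint stands for the part that bears it (a point fixed in the world has none). Each returns a list of dicts, best first, with "confidence" (0 to 1); they miss things now and then, are a little off and sometimes report something else, mostly with a low value. They report only what shows in the picture. A call takes as long as a camera call. They do not tell look-alikes from the thing itself.
- r.look_for(camera, target): "point" ([x, y, z] in m, in world coordinates, good to about 4 mm: the middle of the surface that is visible of it).
- r.silhouettes(camera, target): "pixels" (384x512 bool, what is visible of it).
The state is a dict: "clock": time; "q": joint angles; "qd": joint speeds; "joint_torque": joint torques, N m; "tool_pos": TCP position; "eef_rot": TCP orientation; "contact_force": force on the tool from outside, world axes, zero at the start; "moment": the same for the moment, N m; "opening": opening from 0.0 (shut) to 1.0 (fully open); "finger_force": force on a finger pad.
Only numpy, scipy, OpenCV 4.12 (cv2) and the standard library are available. Lean on these libraries where they do the work, as an engineer would, in place of code of your own. Each camera call takes 0.05 s, during which the arm holds its last target. There are 200 camera calls.

## Task

Open the square bottle of brush cleaner that stands in the wooden bottle clamp. First slide the clamp's loose jaw snugly up against the bottle, so that it pushes the bottle home against the fixed jaw, and turn the black lock knob clockwise to its stop so the jaw cannot give. Then push the safety cap down, turn it counter-clockwise until it is free and lift it straight off; finish still holding the cap upright in the gripper, about 10 cm above the open bottle, with the bottle standing square in the locked clamp and the other things on the desk left where they are.

Things in the scene. Friction and masses are not known exactly. Their poses are not given: they have to be found in the camera images.
- clamp: bottle clamp fixed to the desk: light wooden board 130 x 300 x 16 mm, long side along its y. Origin: centre of its underside, on the desk. From -y to +y: aluminium track, sliding carriage with black lock knob and a cork-faced jaw, the bottle, then the fixed jaw (cork face at y = +118 mm, 70 mm wide). Both jaws reach about 60 mm above the desk.
- carriage (a joint): travel of the sliding jaw along the clamp's +y, m. Starts at 0 to 0.035; 0.060 = snug, with the bottle against the fixed jaw. Friction 0.6 N when the knob is loose; holds over 15 N when locked. Carriage, jaw and knob move together; the knob's axis is at the clamp's y = -78 mm plus this travel.
- lock_knob (a joint): turn of the lock knob, rad: starts loose at 0 to 0.2, grows clockwise seen from above, stop at 1.3 (tight; the brake bites from about 0.6). Turning takes 0.15 to 0.3 N m; it stays where it is left. At 0 the knob's bar lies along the clamp's x.
- knob_grip (a point): grip point on the knob's upright axis, 86.5 mm above the desk, at the clamp's x = 0, 80 mm behind the sliding jaw's face. The knob is an upright bar 50 mm long, 12 mm thick, 24 mm high (72.5 to 96.5 mm above the desk; carriage top at 54.5). Its x runs along the bar, so fingers close along its y. The carriage can be pushed along by it.
- bottle: square amber glass bottle, loose, 0.2 to 0.42 kg: 56 x 56 mm, body 62 mm high, shoulders to 76 mm, neck 26 mm across to 100 mm. Origin: centre of its underside, on the board (16 mm above the desk). Axes along the clamp's within 4 degrees, x within 4 mm; starts 1 to 6 mm short of the fixed jaw, home with its centre at the clamp's y = +90 mm. Unclamped it drags round with the cap.
- bottle_mouth (a point): centre of the bottle's mouth, 100 mm above its underside, on its upright axis.
- cap: black ribbed safety cap, 48 mm across, 24 mm high, 45 g. Origin: centre of its rim (underside). On: rim 88 mm over the bottle's underside, 12 mm over the shoulder, top 128 mm above the desk, x along the bottle's. Spring: 4 N to start, may turn once pushed 3.5 mm (9 N), stop at 6.4 mm (12 N). Held down, turn it counter-clockwise seen from above (0.2 N m): free past 43, best 60, stop at 80 degrees.
- brush_glass: bystander: drinking glass with three paint brushes, to the right of the clamp; origin at its underside.
- pin_tin: bystander: round flat brown tin, 70 mm across and 27 mm high, on the desk beyond the clamp; origin at its underside.
- eraser: bystander: eraser 21 x 45 x 13 mm on the desk on the robot's side of the clamp; origin at its underside.
There are look-alikes about, which are no part of the job. Leave any blue or green look-alike of the cap alone. Leave any pink or purple look-alike of the bottle alone.

How it is judged:
By the outcome, as a careful person would: the job done as asked, in the order asked, and still so for the second after the job is handed in, while the arm keeps its last pose, push and grip.
It also fails if it takes over 54 s, if anything falls off the work surface, if the arm or the gripper's body presses on something with over 40 N, if the wrist force passes 120 N, or if a joint passes its speed limit or range.

## Working session

There is one attempt and no reset: what is moved stays moved. The work goes in short steps, Python scripts to look and compute and a tool call to move; the robot and the scene stay as the last step left them, time stands still between calls to the robot, and variables do not carry over. Pictures are saved under pics/ and viewed, at most 10 in all, crops included, and the job is handed in when it is done.

Besides the shell and the picture viewer there is one more tool, called as name(argument=value, ...), one argument or row to a line, values as JSON. play_rows: Moves the arm, as the interface text tells. Its arguments: {"type":"object","properties":{"translation":{"type":"array","items":{"type":"array","items":{"type":"number"}}},"delta_rot":{"type":"array","items":{"type":"array","items":{"type":"number"}}},"grip":{"type":"array","items":{"type":"number"}},"squeeze":{"type":"number"}},"required":["translation","delta_rot","grip"]}

```bash
mkdir -p pics
cat > h.py <<'E'
from plant import r
import numpy as np, cv2
from scipy.spatial.transform import Rotation as R
def cal(n):
    c=r.get_calibration(n); return np.array(c["intrinsics"]),np.array(c["eye"]),np.array(c["rotation"])
def ray(n,px,z):
    K,e,M=cal(n); d=np.linalg.inv(K)@[px[0],px[1],1.]; d=M@[d[0],-d[1],-d[2]]
    return e+d*(z-e[2])/d[2]
def proj(n,p):
    K,e,M=cal(n); c=M.T@(np.array(p)-e); c=K@[c[0],-c[1],-c[2]]; return c[:2]/c[2]
E
python3 - <<'E'
from h import *
print(r.get_calibration("top"))
print(r.get_calibration("side"))
for n in("top","side"):
    cv2.imwrite(f"pics/{n}0.png",r.snapshot(n))
    for t in("clamp","knob_grip","bottle","cap","brush_glass","pin_tin","eraser"):
        for d in r.look_for(n,t)[:3]: print(n,t,np.round(d["point"],3),round(d["confidence"],2))
s=r.get_state();print(s["clock"],s["eef_rot"],s["tool_pos"],s["contact_force"])
E
```

```text
{'intrinsics': array([[385.20874587,   0.        , 254.05026292],
       [  0.        , 385.20874587, 199.56876556],
       [  0.        ,   0.        ,   1.        ]]), 'eye': array([ 0.28758834, -0.07184674,  1.09307663]), 'rotation': array([ 0.05897974, -0.07366757, -0.70136855,  0.70652434])}
{'intrinsics': array([[474.72260798,   0.        , 263.09091255],
       [  0.        , 474.72260798, 197.3246643 ],
       [  0.        ,   0.        ,   1.        ]]), 'eye': array([0.6777248 , 0.81911828, 1.30143865]), 'rotation': array([0.03742873, 0.31592881, 0.94347669, 0.09295053])}
top clamp [ 0.521 -0.014  0.016] 0.96
top clamp [0.488 0.088 0.127] 0.32
top bottle [0.292 0.168 0.07 ] 0.94
top bottle [0.394 0.235 0.065] 0.83
top bottle [0.472 0.071 0.076] 0.66
top cap [0.524 0.221 0.025] 0.64
top cap [0.487 0.089 0.123] 0.54
top cap [0.338 0.097 0.021] 0.48
top brush_glass [ 0.593 -0.356  0.061] 0.98
top pin_tin [0.619 0.058 0.028] 0.72
top eraser [ 0.419 -0.025  0.011] 0.66
side clamp [0.532 0.012 0.016] 0.86
side clamp [ 0.538 -0.045  0.089] 0.44
side knob_grip [ 0.54  -0.047  0.088] 0.55
side bottle [0.41  0.261 0.058] 0.94
side bottle [0.3   0.194 0.064] 0.62
side bottle [0.5   0.11  0.078] 0.58
side cap [0.528 0.231 0.026] 0.67
side cap [0.491 0.097 0.13 ] 0.58
side cap [0.347 0.106 0.022] 0.51
side brush_glass [ 0.591 -0.336  0.073] 0.94
side pin_tin [0.622 0.067 0.025] 0.85
side eraser [0.504 0.113 0.077] 0.7
side eraser [ 0.426 -0.019  0.015] 0.67
0.8 [2.03461816e-01 9.79082881e-01 4.10946030e-05 6.84421984e-06] [0.24901271 0.57326796 0.30275631] [-0.5291714   0.15071332  1.46263653]
```

View pics/top0.png

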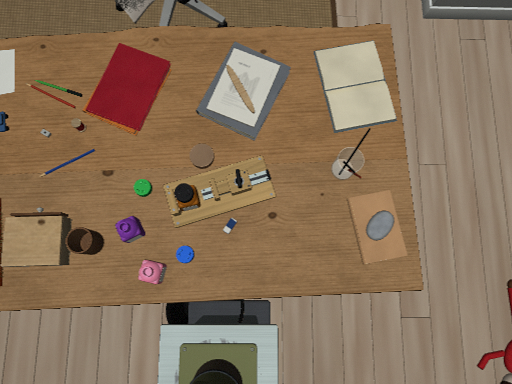

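View pics/side0.png

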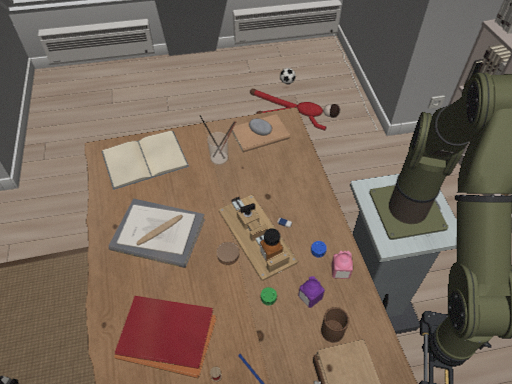

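```bash
sed -i 's/np.array(c\["rotation"\])/R.from_quat(c["rotation"]).as_matrix()/' h.py
python3 - <<'E'
from h import *
a=cv2.imread("pics/top0.png")[145:235,155:285]; b=cv2.imread("pics/side0.png")[185:285,205:305]
a=cv2.resize(a,None,fx=6,fy=6,interpolation=cv2.INTER_CUBIC); cv2.imwrite("pics/ztop.png",a)
b=cv2.resize(b,None,fx=6,fy=6,interpolation=cv2.INTER_CUBIC); cv2.imwrite("pics/zside.png",b)
for p in([.487,.089,.123],[.54,-.047,.088]): print(proj("top",p),proj("side",p))
E
```

```text
[183.6035375  193.21114548] [272.46889458 234.77235689]
[237.29380516 177.00131258] [246.63058353 207.69269044]
```

View pics/ztop.png

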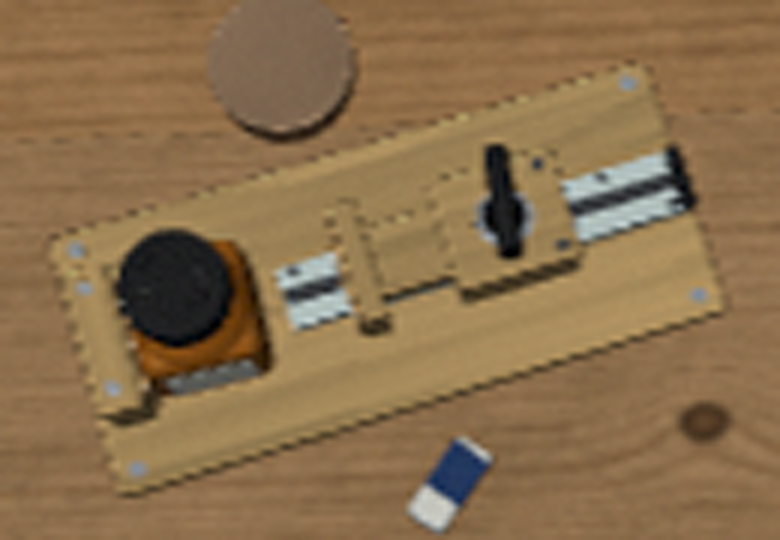

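View pics/zside.png

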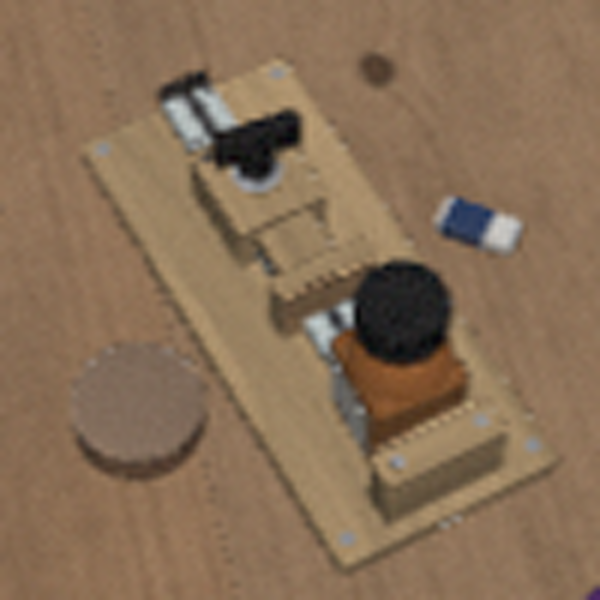

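Run:
```python
from h import *
from scipy.optimize import least_squares
T=lambda u,v:np.array([155+u/6-.42,145+v/6-.42]); S=lambda u,v:np.array([205+u/6-.42,185+v/6-.42])
obs={"top":[T(50,240),T(645,65),T(725,308),T(120,492)],"side":[S(345,568),S(85,150),S(288,62),S(560,460)]}
C=[[.065,.15],[.065,-.15],[-.065,-.15],[-.065,.15]]
def w(p,c,z):
    a=p[2];return np.array([p[0]+c[0]*np.cos(a)-c[1]*np.sin(a),p[1]+c[0]*np.sin(a)+c[1]*np.cos(a),z])
def f(p,ns=("top","side")): return np.concatenate([proj(n,w(p,c,.014))-o for n in ns for c,o in zip(C,obs[n])])
for ns in (("top",),("side",),("top","side")):
    q=least_squares(f,[.52,0,-.25],args=(ns,)); p=q.x;print(ns,np.round(p,4),np.degrees(p[2]),np.abs(q.fun).max())
def loc(P): d=P[:2]-p[:2];a=p[2];return np.round([d[0]*np.cos(a)+d[1]*np.sin(a),-d[0]*np.sin(a)+d[1]*np.cos(a)],4)
for n,u,z in [("top",T(175,287),.126),("side",S(403,308),.126),("top",T(505,200),.094),("side",S(261,143),.094),("top",T(497,148),.0965),("top",T(511,250),.0965),("side",S(218,152),.0965),("side",S(298,118),.0965)]:
    P=ray(n,u,z);print(n,np.round(P,4),loc(P))
for c in ([0,-.05],[0,.09]): print(w(p,c,0))
```

```text
('top',) [0.5191 0.006  0.3084] 17.671761451693786 0.7915351009522169
('side',) [0.5181 0.01   0.3096] 17.737583995932617 0.881717523518148
('top', 'side') [0.5186 0.0075 0.3088] 17.692458517017716 1.432458799571009
top [0.4885 0.0882 0.126 ] [-0.0042  0.0861]
side [0.4904 0.0943 0.126 ] [-0.0005  0.0913]
top [ 0.536  -0.0511  0.094 ] [-0.0012 -0.0611]
side [ 0.5367 -0.0391  0.094 ] [ 0.0031 -0.0499]
top [ 0.5592 -0.0472  0.0965] [ 0.0221 -0.0645]
top [ 0.5127 -0.054   0.0965] [-0.0243 -0.0568]
side [ 0.56   -0.0359  0.0965] [ 0.0262 -0.0539]
side [ 0.5151 -0.0495  0.0965] [-0.0207 -0.0532]
[ 0.53378037 -0.04015865  0.        ]
[0.4912333  0.09321956 0.        ]
```

play_rows(
  translation=[
    [0, 0, 0],
    [0, 0, 0],
    [0, 0, 0],
    [0, 0, 0],
  ],
  delta_rot=[
    [0, 0, -9],
    [0, 0, -9],
    [0, 0, -9],
    [0, 0, -9],
  ],
  grip=[0.2, 0.2, 0.2, 0.2],
  squeeze=30,
)

```text
clock: 1.3
tool_pos: [0.2491, 0.5732, 0.3028]
eef_rot: [-0.112, 0.994, 0.0, 0.0]
contact_force: [0.6, 0.3, -0.5]
opening: 0.602
finger_force: 0.0
```

play_rows(
  translation=[
    [-0.0072, -0.0334, 0],
    [-0.0072, -0.0334, 0],
    [-0.0072, -0.0334, 0],
    [-0.0072, -0.0334, 0],
    [-0.0072, -0.0334, 0],
    [-0.0072, -0.0334, 0],
    [-0.0072, -0.0334, 0],
    [-0.0072, -0.0334, 0],
    [-0.0072, -0.0334, 0],
    [-0.0072, -0.0334, 0],
    [-0.0072, -0.0334, 0],
    [-0.0072, -0.0334, 0],
    [-0.0072, -0.0334, 0],
    [-0.0072, -0.0334, 0],
    [-0.0072, -0.0334, 0],
    [-0.0072, -0.0334, 0],
    [-0.0072, -0.0334, 0],
    [-0.0072, -0.0334, 0],
    [-0.0072, -0.0334, 0],
    [-0.0072, -0.0334, 0],
  ],
  delta_rot=[
    [0, 0, 0],
    [0, 0, 0],
    [0, 0, 0],
    [0, 0, 0],
    [0, 0, 0],
    [0, 0, 0],
    [0, 0, 0],
    [0, 0, 0],
    [0, 0, 0],
    [0, 0, 0],
    [0, 0, 0],
    [0, 0, 0],
    [0, 0, 0],
    [0, 0, 0],
    [0, 0, 0],
    [0, 0, 0],
    [0, 0, 0],
    [0, 0, 0],
    [0, 0, 0],
    [0, 0, 0],
  ],
  grip=[0.2, 0.2, 0.2, 0.2, 0.2, 0.2, 0.2, 0.2, 0.2, 0.2, 0.2, 0.2, 0.2, 0.2, 0.2, 0.2, 0.2, 0.2, 0.2, 0.2],
)

```text
clock: 3.8
tool_pos: [0.5349, -0.0488, 0.3028]
eef_rot: [-0.109, 0.994, -0.0, 0.0]
contact_force: [-0.1, 0.2, -1.3]
opening: 0.599
finger_force: 0.0
```

```bash
cat > st.py <<'E'
from h import *
s=r.get_state(); M=R.from_quat(s["eef_rot"]).as_matrix()
print(round(s["clock"],2),"tcp",np.round(s["tool_pos"],4),"yang",np.degrees(np.arctan2(M[1,1],M[0,1])).round(2),"tilt",np.round(M[:,2],3),"F",np.round(s["contact_force"],1),"M",np.round(s["moment"],2),"q",np.round(s["q"],2),s["opening"],s["finger_force"])
def tool(target): return np.round(M.T@(np.array(target)-s["tool_pos"]),4)
E
python3 - <<'E'
from st import *
print(tool([.5359,-.0468,.134]))
for d in r.look_for("side","knob_grip"): pass
E
```

```text
3.8 tcp [ 0.5349 -0.0488  0.3028] yang 102.51 tilt [ 0.  0. -1.] F [-0.1  0.2 -1.3] M [ 0.04  0.03 -0.  ] q [ 0.28  0.6  -0.45  1.82  0.35  0.8   1.44] 0.5989159465882663 0.0
[-0.0013  0.0017  0.1688]
```

play_rows(
  translation=[
    [-0.0013, 0.0017, 0.02],
    [0, 0, 0.025],
    [0, 0, 0.025],
    [0, 0, 0.025],
    [0, 0, 0.025],
    [0, 0, 0.025],
    [0, 0, 0.014],
    [0, 0, 0.01],
    [0, 0, 0],
    [0, 0, 0],
    [0, 0, 0],
    [0, 0, 0],
    [0, 0, 0],
    [0, 0, 0],
    [0, 0, 0],
  ],
  delta_rot=[
    [0, 0, 0],
    [0, 0, 0],
    [0, 0, 0],
    [0, 0, 0],
    [0, 0, 0],
    [0, 0, 0],
    [0, 0, 0],
    [0, 0, 0],
    [0, 0, 0],
    [0, 0, 0],
    [0, 0, 0],
    [0, 0, 0],
    [0, 0, 0],
    [0, 0, 0],
    [0, 0, 0],
  ],
  grip=[0.2, 0.2, 0.2, 0.2, 0.2, 0.2, 0.2, 0.2, 0.2, -1, -1, -1, -1, -1, -1],
)

```text
clock: 5.72
tool_pos: [0.5353, -0.0458, 0.1339]
eef_rot: [-0.109, 0.994, -0.0, 0.0]
contact_force: [-1.3, -0.7, 2.7]
opening: 0.168
finger_force: 29.7
```

Run:
```python
from st import *
a=.3088; print("clamp y in tool",M.T@[-np.sin(a),np.cos(a),0])
im=r.snapshot("top")[145:235,155:285]; b=r.snapshot("side")[185:275,205:305]
cv2.imwrite("pics/k1.png",np.hstack([cv2.resize(im,None,fx=3.4,fy=4,interpolation=2),cv2.resize(b,None,fx=3.5,fy=4,interpolation=2)]))
```

```text
5.72 tcp [ 0.5353 -0.0458  0.1339] yang 102.51 tilt [ 0. -0. -1.] F [-1.3 -0.7  2.7] M [-0.16  0.09 -0.06] q [ 0.16  0.85 -0.27  1.95  0.54  0.41  1.27] 0.16767249783526023 29.70167598046828
clamp y in tool [ 9.02925937e-02  9.95915255e-01 -2.30834081e-04]
```

View pics/k1.png

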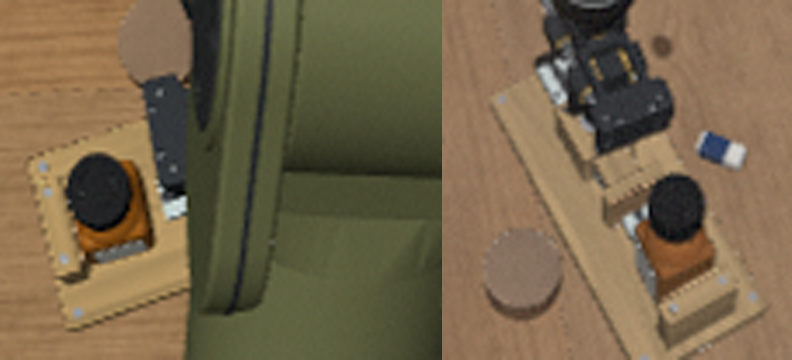

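play_rows(
  translation=[
    [0.0005, 0.005, 0],
    [0.0005, 0.005, 0],
    [0.0005, 0.005, 0],
    [0.0005, 0.005, 0],
    [0.0005, 0.005, 0],
    [0.0003, 0.003, 0],
    [0, 0, 0],
  ],
  delta_rot=[
    [0, 0, 0],
    [0, 0, 0],
    [0, 0, 0],
    [0, 0, 0],
    [0, 0, 0],
    [0, 0, 0],
    [0, 0, 0],
  ],
  grip=[-1, -1, -1, -1, -1, -1, -1],
)

```text
clock: 6.7
tool_pos: [0.5262, -0.0179, 0.1338]
eef_rot: [-0.11, 0.994, 0.0, -0.0]
contact_force: [-1.3, 0.6, 6.2]
opening: 0.166
finger_force: 30.0
```

play_rows(
  translation=[
    [0.0002, 0.002, 0],
    [0.0002, 0.002, 0],
    [0, 0, 0],
  ],
  delta_rot=[
    [0, 0, 0],
    [0, 0, 0],
    [0, 0, 0],
  ],
  grip=[-1, -1, -1],
)

```text
clock: 7.08
tool_pos: [0.5251, -0.0144, 0.1338]
eef_rot: [-0.109, 0.994, 0.0, 0.0]
contact_force: [-0.4, -0.3, 5.1]
opening: 0.168
finger_force: 29.9
```

```bash
python3 st.py
```

```text
7.08 tcp [ 0.5251 -0.0144  0.1338] yang 102.56 tilt [ 0.     0.001 -1.   ] F [-0.4 -0.3  5.1] M [0.02 0.21 0.01] q [ 0.09  0.84 -0.25  1.99  0.53  0.37  1.21] 0.16833382747644166 29.94184816838242
```

play_rows(
  translation=[
    [0.0001, 0.0015, 0],
    [0.0001, 0.0015, 0],
    [0, 0, 0],
  ],
  delta_rot=[
    [0, 0, 0],
    [0, 0, 0],
    [0, 0, 0],
  ],
  grip=[-1, -1, -1],
)

```text
clock: 7.45
tool_pos: [0.5243, -0.012, 0.1338]
eef_rot: [-0.109, 0.994, -0.0, 0.0]
contact_force: [-1.3, -1.2, 5.7]
opening: 0.166
finger_force: 29.9
```

play_rows(
  translation=[
    [0.0001, 0.001, 0],
    [0, 0, 0],
  ],
  delta_rot=[
    [0, 0, 0],
    [0, 0, 0],
  ],
  grip=[-1, -1],
)

```text
clock: 7.7
tool_pos: [0.5241, -0.0112, 0.1338]
eef_rot: [-0.109, 0.994, -0.0, 0.0]
contact_force: [-0.3, -1.1, 4.8]
opening: 0.165
finger_force: 29.9
```

play_rows(
  translation=[
    [0.0001, 0.001, 0],
    [0, 0, 0],
  ],
  delta_rot=[
    [0, 0, 0],
    [0, 0, 0],
  ],
  grip=[-1, -1],
)

```text
clock: 7.95
tool_pos: [0.524, -0.011, 0.1338]
eef_rot: [-0.109, 0.994, -0.001, 0.0]
contact_force: [0.3, -4.6, 4.1]
opening: 0.162
finger_force: 29.9
```

play_rows(
  translation=[
    [0.0001, 0.001, 0],
    [0, 0, 0],
  ],
  delta_rot=[
    [0, 0, 0],
    [0, 0, 0],
  ],
  grip=[-1, -1],
)

```text
clock: 8.2
tool_pos: [0.524, -0.0109, 0.1338]
eef_rot: [-0.108, 0.994, -0.001, 0.0]
contact_force: [0.8, -6.1, 3.5]
opening: 0.169
finger_force: 29.9
```

Run:
```python
from st import *
b=r.snapshot("side")[185:285,205:305]
cv2.imwrite("pics/k2.png",cv2.resize(b,None,fx=6,fy=6,interpolation=2))
```

```text
8.2 tcp [ 0.524  -0.0109  0.1338] yang 102.43 tilt [ 0.001 -0.002 -1.   ] F [ 0.8 -6.1  3.5] M [-1.23 -0.26 -0.07] q [ 0.08  0.84 -0.24  1.99  0.53  0.37  1.2 ] 0.1691952047119168 29.874403446460747
```

View pics/k2.png

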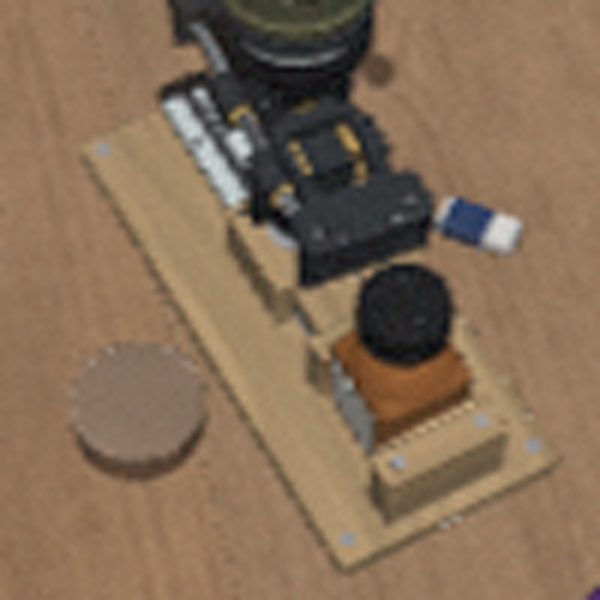

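play_rows(
  translation=[
    [0.0001, 0.001, 0],
    [0.0001, 0.001, 0],
    [0, 0, 0],
    [0, 0, 0],
  ],
  delta_rot=[
    [0, 0, 0],
    [0, 0, 0],
    [0, 0, 0],
    [0, 0, 0],
  ],
  grip=[-1, -1, -1, -1],
)

```text
clock: 8.75
tool_pos: [0.5239, -0.0107, 0.1338]
eef_rot: [-0.107, 0.994, -0.002, 0.001]
contact_force: [3.2, -9.7, 3.2]
opening: 0.165
finger_force: 29.8
```

```bash
python3 st.py
```

```text
8.75 tcp [ 0.5239 -0.0107  0.1338] yang 102.33 tilt [ 0.001 -0.004 -1.   ] F [ 3.2 -9.7  3.2] M [-1.94 -0.67  0.04] q [ 0.07  0.84 -0.24  1.99  0.53  0.37  1.2 ] 0.16516293732490048 29.782959262629447
```

play_rows(
  translation=[
    [0, 0, 0],
    [0, 0, 0],
    [0, 0, 0],
    [0, 0, 0],
    [0, 0, 0],
    [0, 0, 0],
    [0, 0, 0],
    [0, 0, 0],
    [0, 0, 0],
    [0, 0, 0],
    [0, 0, 0],
    [0, 0, 0],
    [0, 0, 0],
  ],
  delta_rot=[
    [0, 0, 0],
    [0, 0, 0],
    [0, 0, 6],
    [0, 0, 6],
    [0, 0, 6],
    [0, 0, 6],
    [0, 0, 6],
    [0, 0, 6],
    [0, 0, 6],
    [0, 0, 6],
    [0, 0, 6],
    [0, 0, 6],
    [0, 0, 0],
  ],
  grip=[-1, -1, -1, -1, -1, -1, -1, -1, -1, -1, -1, -1, -1],
  squeeze=55,
)

```text
clock: 10.38
tool_pos: [0.5243, -0.009, 0.1339]
eef_rot: [0.403, 0.915, -0.0, 0.002]
contact_force: [2.3, -6.1, 3.9]
opening: 0.152
finger_force: 54.3
```

```bash
python3 st.py
```

```text
10.38 tcp [ 0.5243 -0.009   0.1339] yang 42.42 tilt [ 0.004 -0.002 -1.   ] F [ 2.3 -6.1  3.9] M [-1.39 -0.5   0.19] q [-0.05  0.83 -0.03  2.    0.08  0.3   0.59] 0.15208143604500102 54.27941787871532
```

play_rows(
  translation=[
    [0, 0, 0],
    [0, 0, 0],
    [0, 0, 0],
    [0, 0, 0],
  ],
  delta_rot=[
    [0, 0, 4],
    [0, 0, 4],
    [0, 0, 0],
    [0, 0, 0],
  ],
  grip=[-1, -1, -1, -1],
)

```text
clock: 10.88
tool_pos: [0.5245, -0.0088, 0.1339]
eef_rot: [0.466, 0.885, 0.0, 0.002]
contact_force: [1.7, -6.7, 3.1]
opening: 0.147
finger_force: 54.3
```

```bash
python3 st.py
```

```text
10.88 tcp [ 0.5245 -0.0088  0.1339] yang 34.48 tilt [ 0.004 -0.002 -1.   ] F [ 1.7 -6.7  3.1] M [-1.33 -0.49  0.21] q [-0.07  0.84 -0.01  2.    0.02  0.3   0.51] 0.14689557938672015 54.27428472787142
```

play_rows(
  translation=[
    [0, 0, 0],
    [0, 0, 0],
    [0, 0, 0],
  ],
  delta_rot=[
    [0, 0, 3],
    [0, 0, 3],
    [0, 0, 0],
  ],
  grip=[-1, -1, -1],
)

```text
clock: 11.25
tool_pos: [0.5247, -0.0087, 0.134]
eef_rot: [0.511, 0.859, 0.0, 0.002]
contact_force: [2.5, -6.1, 3.6]
opening: 0.15
finger_force: 54.3
```

```bash
python3 st.py
```

```text
11.25 tcp [ 0.5247 -0.0087  0.134 ] yang 28.52 tilt [ 0.005 -0.002 -1.   ] F [ 2.5 -6.1  3.6] M [-1.33 -0.48  0.4 ] q [-0.08  0.84  0.01  2.   -0.03  0.3   0.45] 0.15003402007392672 54.32953083100983
```

play_rows(
  translation=[
    [0, 0, 0],
    [0, 0, 0],
    [0, 0, 0],
  ],
  delta_rot=[
    [0, 0, 3],
    [0, 0, 3],
    [0, 0, 0],
  ],
  grip=[-1, -1, -1],
)

```text
clock: 11.62
tool_pos: [0.5247, -0.0087, 0.134]
eef_rot: [0.555, 0.832, 0.0, 0.003]
contact_force: [2.5, -5.4, 3.9]
opening: 0.16
finger_force: 57.6
```

```bash
python3 st.py
```

```text
11.62 tcp [ 0.5247 -0.0087  0.134 ] yang 22.64 tilt [ 0.005 -0.002 -1.   ] F [ 2.5 -5.4  3.9] M [-1.28 -0.58  0.9 ] q [-0.09  0.84  0.03  2.   -0.07  0.3   0.39] 0.15983559909576953 57.62326877826126
```

play_rows(
  translation=[
    [0, 0, 0],
    [0, 0, 0],
    [0, 0, 0],
    [0, 0, 0],
    [0, 0, -0.02],
    [0, 0, -0.03],
    [0, 0, -0.03],
    [0, 0, -0.02],
    [-0.05, 0, 0],
    [-0.05, 0, 0],
    [-0.05, 0, 0],
    [-0.05, 0, 0],
    [0, 0, 0],
  ],
  delta_rot=[
    [0, 0, 0],
    [0, 0, 0],
    [0, 0, 0],
    [0, 0, 0],
    [0, 0, 0],
    [0, 0, 0],
    [0, 0, 0],
    [0, 0, 0],
    [0, 0, 0],
    [0, 0, 0],
    [0, 0, 0],
    [0, 0, 0],
    [0, 0, 0],
  ],
  grip=[-0.1, -0.1, -0.1, 0, 0, 0, 0, 0, 1, 1, 1, 1, 1],
)

```text
clock: 13.25
tool_pos: [0.5994, -0.1977, 0.2335]
eef_rot: [0.558, 0.83, -0.001, 0.001]
contact_force: [-0.2, 0.7, -0.3]
opening: 1.001
finger_force: 0.0
```

Run:
```python
from st import *
a=r.snapshot("top")[145:235,155:285];b=r.snapshot("side")[185:275,205:305]
cv2.imwrite("pics/k3.png",np.hstack([cv2.resize(a,None,fx=3.4,fy=3.4,interpolation=2),cv2.resize(b,None,fx=3.4,fy=3.4,interpolation=2)]))
for n in("top","side"):
  for t in("cap","knob_grip"):
    for d in r.look_for(n,t)[:3]: print(n,t,np.round(d["point"],4),round(d["confidence"],2))
```

```text
13.25 tcp [ 0.5994 -0.1977  0.2335] yang 22.12 tilt [ 0.001 -0.004 -1.   ] F [-0.2  0.7 -0.3] M [-0.03  0.05  0.04] q [ 0.23  0.78  0.03  1.62 -0.02  0.74  0.65] 1.0013679586381699 0.0
top cap [0.4864 0.0912 0.125 ] 0.86
top cap [0.3384 0.0948 0.0209] 0.64
top cap [0.5251 0.2203 0.0259] 0.51
side cap [0.4918 0.1    0.1312] 0.77
side cap [0.3449 0.1019 0.0219] 0.63
side cap [0.5298 0.2301 0.0224] 0.54
```

View pics/k3.png

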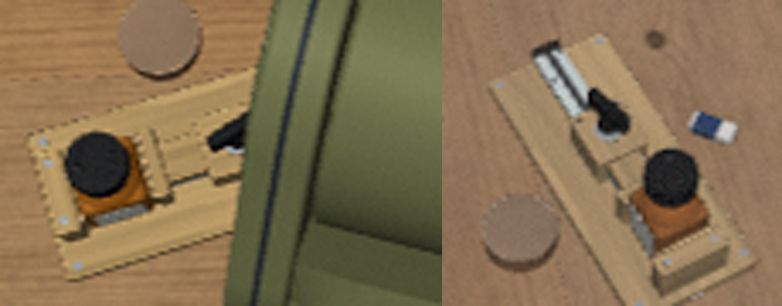

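play_rows(
  translation=[
    [0.0346, 0.0008, 0],
    [0.0346, 0.0008, 0],
    [0.0346, 0.0008, 0],
    [0.0346, 0.0008, 0],
    [0.0346, 0.0008, 0],
    [0.0346, 0.0008, 0],
    [0.0346, 0.0008, 0],
    [0.0346, 0.0008, 0],
    [0.0346, 0.0008, 0],
    [0, 0, 0],
    [0, 0, 0],
    [0, 0, 0],
    [0, 0, 0],
    [0, 0, 0],
    [0, 0, 0],
    [0, 0, 0],
    [0, 0, 0],
    [0, 0, 0],
    [0, 0, 0],
    [0, 0, 0],
  ],
  delta_rot=[
    [0, 0, 0],
    [0, 0, 0],
    [0, 0, 0],
    [0, 0, 0],
    [0, 0, 0],
    [0, 0, 0],
    [0, 0, 0],
    [0, 0, 0],
    [0, 0, 0],
    [0, 0, 9.4],
    [0, 0, 9.4],
    [0, 0, 9.4],
    [0, 0, 9.4],
    [0, 0, 9.4],
    [0, 0, 9.4],
    [0, 0, 9.4],
    [0, 0, 9.4],
    [0, 0, 9.4],
    [0, 0, 9.4],
    [0, 0, 0],
  ],
  grip=[1, 1, 1, 1, 1, 1, 1, 1, 1, 1, 1, 1, 1, 1, 1, 1, 1, 1, 1, 1],
  squeeze=8,
)

```text
clock: 16.05
tool_pos: [0.4863, 0.0992, 0.2337]
eef_rot: [0.987, 0.163, -0.0, -0.0]
contact_force: [0.9, -0.6, -0.5]
opening: 1.002
finger_force: 0.0
```

Run:
```python
from st import *
print(tool([.489,.0935,.166]))
```

```text
16.05 tcp [0.4863 0.0992 0.2337] yang -71.28 tilt [-0.  0. -1.] F [ 0.9 -0.6 -0.5] M [-0.08  0.18 -0.03] q [-0.62  0.7   0.54  2.04 -0.66  0.57 -0.85] 1.001893396634091 0.0
[0.0008 0.0062 0.0677]
```

Descend, then close gently (8 N) to sense centring.

play_rows(
  translation=[
    [0.0008, 0.0062, 0],
    [0, 0, 0.02],
    [0, 0, 0.02],
    [0, 0, 0.015],
    [0, 0, 0.0127],
    [0, 0, 0],
    [0, 0, 0],
    [0, 0, 0],
    [0, 0, 0],
    [0, 0, 0],
    [0, 0, 0],
  ],
  delta_rot=[
    [0, 0, 0],
    [0, 0, 0],
    [0, 0, 0],
    [0, 0, 0],
    [0, 0, 0],
    [0, 0, 0],
    [0, 0, 0],
    [0, 0, 0],
    [0, 0, 0],
    [0, 0, 0],
    [0, 0, 0],
  ],
  grip=[1, 1, 1, 1, 1, 1, 0.12, 0.12, 0.12, 0.12, 0.12],
)

```text
clock: 17.42
tool_pos: [0.4899, 0.092, 0.1662]
eef_rot: [0.987, 0.161, 0.0, 0.001]
contact_force: [0.6, -1.3, 1.1]
opening: 0.56
finger_force: 0.9
```

play_rows(
  translation=[
    [0, 0, 0],
    [0, 0, 0],
    [0, 0, 0],
  ],
  delta_rot=[
    [0, 0, 0],
    [0, 0, 0],
    [0, 0, 0],
  ],
  grip=[-1, -1, -1],
)

```text
clock: 17.8
tool_pos: [0.4899, 0.0918, 0.1662]
eef_rot: [0.987, 0.16, 0.0, 0.001]
contact_force: [2.1, -4.1, 0.6]
opening: 0.544
finger_force: 8.0
```

Run:
```python
from st import *
print("F tool",M.T@s["contact_force"])
```

```text
17.8 tcp [0.4899 0.0918 0.1662] yang -71.53 tilt [ 0.001 -0.001 -1.   ] F [ 2.1 -4.1  0.6] M [-0.91 -0.14  0.02] q [-0.51  0.81  0.39  2.07 -0.77  0.41 -0.75] 0.5444999393717825 8.000092091246387
F tool [ 0.67236666  4.52471197 -0.62715765]
```

play_rows(
  translation=[
    [0, 0.0015, 0],
    [0, 0, 0],
    [0, 0, 0],
    [0, 0, 0.002],
    [0, 0, 0.002],
    [0, 0, 0.002],
    [0, 0, 0.001],
    [0, 0, 0],
  ],
  delta_rot=[
    [0, 0, 0],
    [0, 0, 0],
    [0, 0, 0],
    [0, 0, 0],
    [0, 0, 0],
    [0, 0, 0],
    [0, 0, 0],
    [0, 0, 0],
  ],
  grip=[-1, -1, -1, -1, -1, -1, -1, -1],
  squeeze=55,
)

```text
clock: 18.8
tool_pos: [0.49, 0.0916, 0.1596]
eef_rot: [0.987, 0.161, 0.0, -0.001]
contact_force: [-0.5, -1.7, 12.0]
opening: 0.535
finger_force: 55.0
```

```bash
python3 st.py
```

```text
18.8 tcp [0.49   0.0916 0.1596] yang -71.46 tilt [ 0.     0.001 -1.   ] F [-0.5 -1.7 12. ] M [-0.14  0.36 -0.01] q [-0.5   0.81  0.37  2.08 -0.78  0.39 -0.74] 0.5351262044325333 55.0035934173502
```

play_rows(
  translation=[
    [0, 0, 0.001],
    [0, 0, 0],
    [0, 0, 0],
  ],
  delta_rot=[
    [0, 0, 0],
    [0, 0, 0],
    [0, 0, -5],
  ],
  grip=[-1, -1, -1],
)

```text
clock: 19.18
tool_pos: [0.4902, 0.0916, 0.159]
eef_rot: [0.979, 0.205, 0.001, -0.001]
contact_force: [-0.3, -1.4, 14.9]
opening: 0.535
finger_force: 55.0
```

```bash
python3 st.py
```

```text
19.18 tcp [0.4902 0.0916 0.159 ] yang -66.36 tilt [ 0.001  0.001 -1.   ] F [-0.3 -1.4 14.9] M [-0.16  0.4  -0.1 ] q [-0.49  0.81  0.35  2.08 -0.75  0.38 -0.69] 0.5349523532304512 55.005330604763
```

play_rows(
  translation=[
    [0, 0, 0],
    [0, 0, 0],
    [0, 0, 0],
    [0, 0, 0],
    [0, 0, 0],
  ],
  delta_rot=[
    [0, 0, -5],
    [0, 0, -5],
    [0, 0, -5],
    [0, 0, -5],
    [0, 0, 0],
  ],
  grip=[-1, -1, -1, -1, -1],
)

```text
clock: 19.8
tool_pos: [0.4902, 0.0916, 0.159]
eef_rot: [0.929, 0.371, 0.001, -0.001]
contact_force: [-1.2, -0.2, 15.3]
opening: 0.533
finger_force: 55.0
```

```bash
python3 st.py
```

```text
19.8 tcp [0.4902 0.0916 0.159 ] yang -46.45 tilt [ 0.001  0.002 -1.   ] F [-1.2 -0.2 15.3] M [-0.17  0.35 -0.08] q [-0.44  0.8   0.27  2.07 -0.61  0.35 -0.48] 0.5326077965618 55.00415347429225
```

play_rows(
  translation=[
    [0, 0, 0],
    [0, 0, 0],
    [0, 0, 0],
    [0, 0, 0],
    [0, 0, 0],
    [0, 0, 0],
    [0, 0, 0],
    [0, 0, 0],
    [0, 0, 0],
  ],
  delta_rot=[
    [0, 0, -5],
    [0, 0, -5],
    [0, 0, -5],
    [0, 0, -5],
    [0, 0, -5],
    [0, 0, -5],
    [0, 0, -5],
    [0, 0, -2],
    [0, 0, 0],
  ],
  grip=[-1, -1, -1, -1, -1, -1, -1, -1, -1],
)

```text
clock: 20.92
tool_pos: [0.49, 0.0917, 0.159]
eef_rot: [0.763, 0.646, 0.001, -0.0]
contact_force: [-1.4, -0.1, 14.9]
opening: 0.538
finger_force: 55.0
```

Run:
```python
from st import *
b=r.snapshot("side")[165:285,205:325]
cv2.imwrite("pics/k4.png",cv2.resize(b,None,fx=5,fy=5,interpolation=2))
```

```text
20.93 tcp [0.49   0.0917 0.159 ] yang -9.47 tilt [ 0.     0.002 -1.   ] F [-1.4 -0.1 14.9] M [-0.17  0.31 -0.14] q [-0.36  0.78  0.14  2.07 -0.33  0.31 -0.11] 0.5383590623245849 55.00442078191554
```

View pics/k4.png

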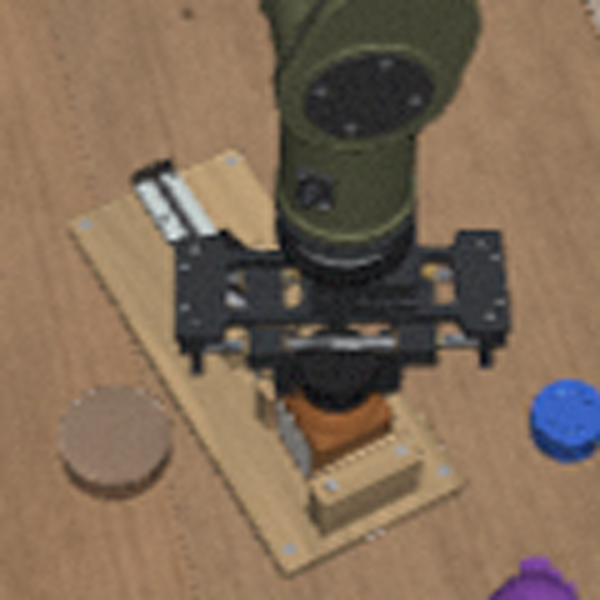

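play_rows(
  translation=[
    [0, 0, -0.003],
    [0, 0, -0.003],
    [0, 0, -0.003],
    [0, 0, -0.003],
    [0, 0, 0],
  ],
  delta_rot=[
    [0, 0, 0],
    [0, 0, 0],
    [0, 0, 0],
    [0, 0, 0],
    [0, 0, 0],
  ],
  grip=[-1, -1, -1, -1, -1],
)

```text
clock: 21.6
tool_pos: [0.4897, 0.0914, 0.1698]
eef_rot: [0.763, 0.646, -0.0, -0.0]
contact_force: [0.1, 0.4, -0.3]
opening: 0.536
finger_force: 55.0
```

play_rows(
  translation=[
    [0, 0, -0.004],
    [0, 0, -0.006],
    [0, 0, -0.008],
    [0, 0, -0.012],
    [0, 0, -0.015],
    [0, 0, -0.015],
    [0, 0, -0.015],
    [0, 0, -0.015],
    [0, 0, -0.012],
    [0, 0, -0.006],
    [0, 0, 0],
    [0, 0, 0],
  ],
  delta_rot=[
    [0, 0, 0],
    [0, 0, 0],
    [0, 0, 0],
    [0, 0, 0],
    [0, 0, 0],
    [0, 0, 0],
    [0, 0, 0],
    [0, 0, 0],
    [0, 0, 0],
    [0, 0, 0],
    [0, 0, 0],
    [0, 0, 0],
  ],
  grip=[-1, -1, -1, -1, -1, -1, -1, -1, -1, -1, -1, -1],
)

```text
clock: 23.1
tool_pos: [0.4897, 0.0911, 0.2776]
eef_rot: [0.763, 0.646, -0.0, -0.0]
contact_force: [0.5, 0.6, -0.6]
opening: 0.536
finger_force: 55.0
```

Run:
```python
from st import *
b=r.snapshot("side")[155:285,205:325]
cv2.imwrite("pics/k5.png",cv2.resize(b,None,fx=4.5,fy=4.5,interpolation=2))
```

```text
23.1 tcp [0.4897 0.0911 0.2776] yang -9.48 tilt [-0.001 -0.    -1.   ] F [ 0.5  0.6 -0.6] M [-0.09  0.14  0.  ] q [-0.45  0.58  0.27  1.98 -0.26  0.61 -0.17] 0.5357576488500106 54.999902758863755
```

View pics/k5.png

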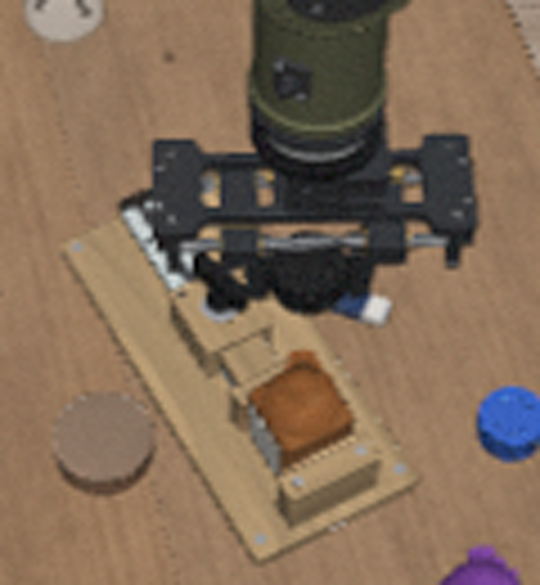

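The cap is between the fingers at about (308, 270). The bottle stands open and square between the jaws at (300, 415), and the knob is still turned at (220, 285).

```bash
python3 -c "
from plant import r
print(r.finish_job())"
```

```text
the job is handed in; nothing more can be done
None
```

I handed the job in at about 23 s: the jaw is snug and the knob locked at its stop, and the gripper holds the cap upright about 10 cm above the open bottle. The last picture shows the bottle still square in the clamp.

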